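Sort tested metal specimens into their trays

ROBOT

A 6-joint arm with a two-finger parallel gripper is mounted at the origin on the work surface. World frame = base frame: x ahead of the robot, y to its left, z up, the work surface at z = 0. Lengths are in m, angles in rad, forces in N, time in s.
With the tool pointing down it reaches from about 0.375 to 0.9 m from the base axis. Payload 3.1 kg.
Tool frame: the origin (TCP) lies between the finger pads; the fingertips stand 25 mm ahead of it and the grasp point (between the pads) lies 6 mm ahead of it; x points along the fingers, y is the direction in which the jaws open and shut, and the axes are right-handed (so a half turn about x gives the same grasp; the last joint's range is limited). The gripper opens to 85 mm and grips with 20 to 120 N. Pads are 22 mm wide; open, the fingers measure 114 mm over their backs; the gripper's body (76 mm by 85 mm) begins 54 mm behind the grasp point. The pads swing forward as they close: fully open they stand 13 mm farther back than shut.
Start: joints at [-1.526, 0.527, 1.433, -0, 1.181, -0.178], TCP at [0.138, -0.61, 0.256] pointing down, gripper open.
Joint ranges: [-3.08, 3.08], [-0.75, 2.2], [0.22, 2.44], [-1.43, 4.57], [0, 2.65], [-2.85, 2.85]. Speed limits (rad/s): [2.79, 2.79, 3.14, 3.14, 3.14, 3.14].

INTERFACE

Orientations are given as a unit quaternion [x, y, z, w].
In Python, from station import manip, viewer, workorder gives the robot as it stands.
- The arm moves only by the shell command python3 -m crank 'ROWS' [FORCE]. ROWS is JSON, one flat list of numbers, 5 for each row, row after row: the opening, from 0 (shut) to 1 (fully open), then the shift along the world's x, y, z in mm, then the turn about the world's z in rad. A call has 1 to 10 rows; each row is the pose to reach, as a shift and turn from the pose commanded when the call began; what a row does not reach only later rows make up. A row lasts 1/8 s, in which the tool goes at most 62.5 mm and 10.7 degrees, less where a joint would pass 70% of its speed; a pose out of reach is approached as far as the arm can. A call with a gripper value outside its range is refused whole. The fingers move at their own pace and stop on an object; FORCE is the grip in N (left out, the last holds). Time passes only in rows, so rows that repeat a pose let the fingers close. It gives the time, the measured TCP pose, the force and the opening at its end, in the units of the state.
- manip.sense(): the state, without advancing time (a new reading comes with each control period).
- viewer.snapshot(name): name is "scene" or "side" or "wrist"; returns a dict with "img" (400x640x3 uint8, red, green, blue), "range_z" (400x640 float32, m along the optical axis (not along the pixel's ray), 0 where there is no reading), "fx", "fy", "cx", "cy" (pixels), "origin" and "attitude" of the camera in the world. Camera axes: x right, y down, z forward; pixel columns grow to the right and rows downward; lengths in m; the calibration is good to about 2 mm. A picture is of the moment at which its call begins.
- workorder.sign_off(): hands the job in, once; it reports no verdict.
The state is a dict: "t": time; "q": joint angles; "qd": joint speeds; "tau": joint torques, N m; "tcp_pos": TCP position; "tool_rot": TCP orientation; "force": force on the tool from outside, world axes, zero at the start; "ft_torque": the same for the moment, N m; "finger_gap": opening from 0.0 (shut) to 1.0 (fully open).
Only numpy, scipy, OpenCV 4.12 (cv2) and the standard library are available. Lean on these libraries where they do the work, as an engineer would, in place of code of your own. Each camera call takes 0.05 s, during which the arm holds its last target.

TASK

Put the five tested specimens away by shape: both round mounts in the round dish, both notched bars lengthwise in the long tray, and the hexagonal slice in the square tray. Each must lie flat on the floor of its tray, mounts and slice the same way up as they stand now, none on a rim or on another piece. Set each one down rather than letting it fall, and leave the caliper and the loupe where they are.

Things in the scene. Friction and masses are not known exactly. Their poses are not given: they have to be found in the camera images.
- mount_1: Round metallographic mount: grey resin cylinder 38 mm diameter, 22 mm tall, about 55 g, standing on the bench, with an 22 mm polished steel disc showing in its top face. There are two identical ones. Origin: centre of the underside; z up.
- mount_2: Round metallographic mount: grey resin cylinder 38 mm diameter, 22 mm tall, about 55 g, standing on the bench, with an 22 mm polished steel disc showing in its top face. There are two identical ones. Origin: centre of the underside; z up.
- bar_1: Notched steel impact-test bar, 70 x 14 x 14 mm, about 107 g, lying flat on the bench at any yaw, a thin dark notch line across the middle of its top. There are two identical ones. Origin: centre of the bar (7 mm above what it lies on); x along its 70 mm length, z up at the start.
- bar_2: Notched steel impact-test bar, 70 x 14 x 14 mm, about 107 g, lying flat on the bench at any yaw, a thin dark notch line across the middle of its top. There are two identical ones. Origin: centre of the bar (7 mm above what it lies on); x along its 70 mm length, z up at the start.
- hex_slice: Slice of hexagonal steel bar: 46 mm across flats, 53 mm across corners, 20 mm tall, about 280 g, standing flat on the bench. Origin: centre of the underside; z up; one pair of flats faces along +x and -x, the others at 60 degree steps.
- round_dish: Round flat white dish for the round mounts, fixed to the bench: outer diameter 158 mm, inner 150 mm, rim 12 mm high, floor 4 mm thick. Origin: centre of the underside (the inner floor is 4 mm above it); z up.
- square_tray: Square white tray for the hexagonal slice, fixed to the bench: outside 140 x 140 mm, inside 132 x 132 mm, rim 12 mm high, floor 4 mm thick. Origin: centre of the underside (the inner floor is 4 mm above it); x and y along the sides, z up.
- long_tray: Long white tray for the notched bars, fixed to the bench: outside 106 mm (x) by 206 mm (y), inside 98 x 198 mm, rim 12 mm high, floor 4 mm thick. Origin: centre of the underside (the inner floor is 4 mm above it); y along its length, z up.
- caliper: Bystander: steel and black digital caliper lying on the bench beyond the trays, 230 mm long (x), its two jaws reach 40 mm to +y near the +x end, body 14 mm high. Origin: on the bench under the middle of its beam. Leave it alone.
- loupe: Bystander: black magnifier standing on the bench beyond the trays, 48 mm diameter, 40 mm tall. Origin: centre of the underside. Leave it alone.
There are look-alikes about, which are no part of the job. Leave any purple look-alike of the mount_2 alone. Leave any yellow look-alike of the mount_1 alone.

How it is judged:
At the end, for the whole second after the job is handed in: Mounts in the round dish, bars in the long tray (within 0.35 rad of its length), hexagonal slice in the square tray; all inside the walls, within 4 mm of lying on the floor, mounts and slice upright within 0.12 rad, at rest and released (horizontal distance between each of mount_1, mount_2 and round_dish below 0.059 m and z of each of mount_1, mount_2 in the frame of round_dish below 0.008 m and angle between each of mount_1, mount_2, hex_slice's own z axis and vertical below 0.12 rad and linear speed of each of mount_1, mount_2, bar_1, bar_2, hex_slice below 0.02 m/s and x of bar_1 in the frame of long_tray between -0.045 and 0.045 m and y of bar_1 in the frame of long_tray between -0.066 and 0.066 m and z of each of bar_1, bar_2 in the frame of long_tray below 0.015 m and angle between the x axis of each of bar_1, bar_2 and the y axis of long_tray, either way round below 0.35 rad and x of bar_2 in the frame of long_tray between -0.045 and 0.045 m and y of bar_2 in the frame of long_tray between -0.066 and 0.066 m and x of hex_slice in the frame of square_tray between -0.046 and 0.046 m and y of hex_slice in the frame of square_tray between -0.046 and 0.046 m and z of hex_slice in the frame of square_tray below 0.008 m); the robot touches nothing.
It fails at once if the caliper or the loupe is moved by more than 20 mm (distance of any of caliper, loupe from where it was at the start of the episode above 0.02 m).
It fails at once if a specimen is let fall: out of the fingers and moving faster than 0.7 m/s (a fall of about 25 mm) ((linear speed of mount_1 above 0.7 m/s and contact force between the fingers and mount_1 below 0.01 N) or (linear speed of mount_2 above 0.7 m/s and contact force between the fingers and mount_2 below 0.01 N) or (linear speed of bar_1 above 0.7 m/s and contact force between the fingers and bar_1 below 0.01 N) or (linear speed of bar_2 above 0.7 m/s and contact force between the fingers and bar_2 below 0.01 N) or (linear speed of hex_slice above 0.7 m/s and contact force between the fingers and hex_slice below 0.01 N)).
It also fails if it takes over 112 s, if anything falls off the work surface, if the arm or the gripper's body presses on something with over 40 N, if the wrist force passes 120 N, or if a joint passes its speed limit or range.

## Working session

There is one attempt and no reset: what is moved stays moved. The work goes in short steps, Python scripts to look and compute and a shell command to move; the robot and the scene stay as the last step left them, time stands still between calls to the robot, and variables do not carry over. Pictures are saved under pics/ and viewed, and the job is handed in when it is done.

```bash
mkdir -p pics; ls
python3 - <<'E'
from station import manip, viewer
import cv2
print(manip.sense())
for n in ["scene","side","wrist"]:
    s=viewer.snapshot(n); cv2.imwrite(f"pics/{n}0.png",s["img"][:,:,::-1])
    print(n,s["fx"],s["cx"],s["cy"],s["origin"],s["attitude"])
E
```

```text
pics
{'t': 0.0, 'q': array([-1.52649568e+00,  5.28478296e-01,  1.43396217e+00,  1.78697879e-05,
        1.18140091e+00, -1.78492960e-01]), 'qd': array([ 0.00054681, -0.00145495,  0.00054902, -0.00010822, -0.00183617,
       -0.00017806]), 'tau': array([-1.70086911e-03, -4.42354524e+01, -1.78026956e+01, -2.67204405e-04,
        8.50843498e-03, -1.19983733e-05]), 'tcp_pos': array([ 0.13810318, -0.60884015,  0.25530708]), 'tool_rot': array([ 0.70278294,  0.07939705, -0.70266467,  0.07781132]), 'force': array([0.22248464, 0.10846701, 0.56592996]), 'ft_torque': array([ 0.00090505, -0.03341798, -0.03359687]), 'finger_gap': 1.0009569976507924}
scene 435.1743093076759 318.77453699915196 199.0949072865628 [1.16170061 0.23447444 0.96582525] [ 0.53091725  0.79888936 -0.23257411 -0.16066097]
side 435.61775380759093 315.87709660827363 200.70286415055136 [ 0.19069156 -0.50319754  0.62562478] [ 0.86556192 -0.29763669  0.12599338 -0.38254494]
wrist 328.6718617367644 321.18585878431014 197.53474331247986 [ 0.21129125 -0.59191312  0.37384419] [ 0.77303766 -0.61678587 -0.09333852  0.11522105]
```

View pics/scene0.png

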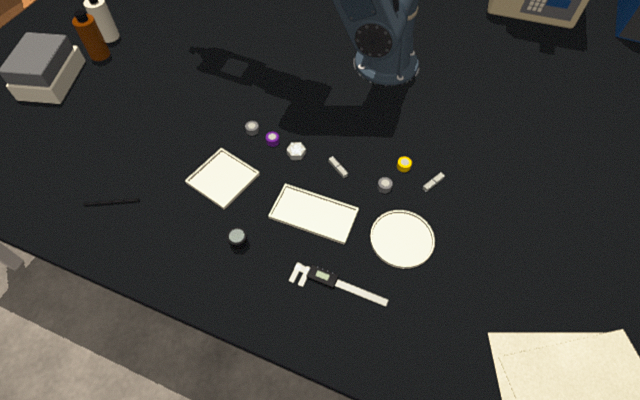

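View pics/side0.png

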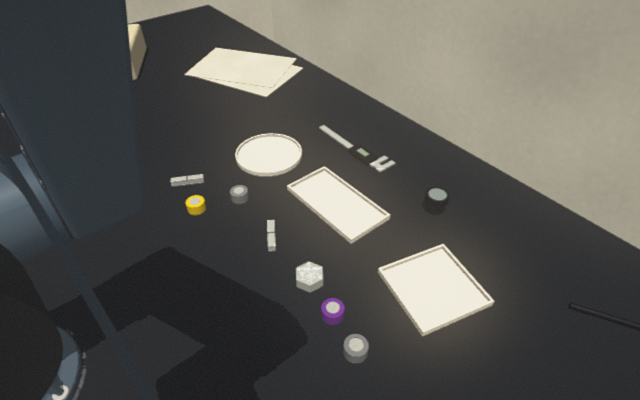

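View pics/wrist0.png

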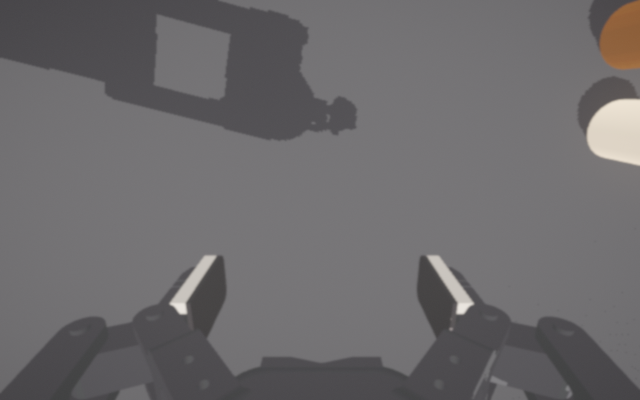

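The scene picture shows grey mounts at about (252,127) and (385,184), with look-alikes in purple (272,138) and yellow (404,163). The bars are at (339,167) and (434,182), and the hex is at (297,150). The dish is at (402,239), the long tray at (314,213) and the square tray at (222,178). Next I'll measure from depth and view enlarged crops.

```bash
cat > h.py <<'E'
import numpy as np, cv2
from scipy.spatial.transform import Rotation as R
from station import manip, viewer
def world(s):
    v,u=np.mgrid[0:400,0:640]; z=s["range_z"]
    P=np.stack([(u-s["cx"])/s["fx"]*z,(v-s["cy"])/s["fy"]*z,z],-1)
    W=P@R.from_quat(s["attitude"]).as_matrix().T+np.array(s["origin"]); W[z<=0]=np.nan
    return W
def ray(s,u,v,h):
    d=R.from_quat(s["attitude"]).as_matrix()@np.array([(u-s["cx"])/s["fx"],(v-s["cy"])/s["fy"],1]); o=np.array(s["origin"])
    return o+d*(h-o[2])/d[2]
E
python3 - <<'E'
from h import *
for n,c in [("scene",(110,110,480,320)),("side",(120,120,520,380))]:
    s=viewer.snapshot(n); W=world(s)
    x0,y0,x1,y1=c
    f=800/(x1-x0); cv2.imwrite(f"pics/{n}_crop.png",cv2.resize(s["img"][y0:y1,x0:x1,::-1],None,fx=f,fy=f,interpolation=cv2.INTER_CUBIC)[:600])
    m=((W[...,2]>0.006)&(W[...,2]<0.06)&(W[...,0]>0.2)&(W[...,0]<1.0)&(abs(W[...,1])<0.6)).astype(np.uint8)
    k,l,st,ce=cv2.connectedComponentsWithStats(m)
    for i in range(1,k):
        if st[i,4]<25: continue
        P=W[l==i]; ztop=np.percentile(P[:,2],90); T=P[P[:,2]>ztop-0.004]
        r=cv2.minAreaRect((T[:,:2]*1000).astype(np.float32)); col=s["img"][l==i].mean(0).astype(int)
        print(n,ce[i].round(),st[i,4],"ztop %.3f"%ztop,"ctr",np.round(r[0]),"size",np.round(r[1]),"ang %.0f"%r[2],col)
E
```

```text
scene [251. 128.] 142 ztop 0.024 ctr [ 441. -267.] size [35. 36.] ang 57 [137 133 126]
scene [272. 139.] 155 ztop 0.024 ctr [ 454. -196.] size [34. 37.] ang 47 [132  88 142]
scene [295. 150.] 240 ztop 0.022 ctr [ 467. -115.] size [48. 48.] ang 24 [199 197 187]
scene [221. 178.] 476 ztop 0.014 ctr [ 625. -263.] size [143. 142.] ang 76 [207 201 178]
scene [338. 167.] 134 ztop 0.016 ctr [472.  12.] size [72. 15.] ang 58 [181 177 162]
scene [404. 164.] 160 ztop 0.024 ctr [394. 177.] size [35. 34.] ang 11 [209 186  56]
scene [433. 182.] 137 ztop 0.016 ctr [417. 268.] size [15. 70.] ang 63 [186 182 166]
scene [384. 185.] 172 ztop 0.024 ctr [482. 151.] size [36. 36.] ang 45 [144 140 132]
scene [312. 212.] 545 ztop 0.013 ctr [632.   8.] size [109. 207.] ang 1 [213 209 186]
scene [110. 202.] 185 ztop 0.012 ctr [ 807. -488.] size [ 11. 140.] ang 29 [30 29 30]
scene [402. 239.] 397 ztop 0.013 ctr [614. 238.] size [156. 155.] ang 42 [212 207 184]
scene [237. 238.] 353 ztop 0.042 ctr [ 781. -129.] size [47. 47.] ang 88 [100 102  96]
scene [320. 276.] 515 ztop 0.016 ctr [786.  96.] size [71. 35.] 
[... 426 characters left out ...]
 42 [136 134 128]
side [436. 199.] 515 ztop 0.042 ctr [ 780. -130.] size [47. 47.] ang 47 [84 85 80]
side [195. 203.] 276 ztop 0.023 ctr [392. 176.] size [39. 37.] ang 49 [202 178  69]
side [270. 234.] 218 ztop 0.016 ctr [470.  11.] size [71. 14.] ang 57 [186 184 171]
side [435. 289.] 1187 ztop 0.013 ctr [ 625. -262.] size [142. 142.] ang 76 [208 201 183]
side [309. 275.] 611 ztop 0.022 ctr [ 466. -117.] size [52. 45.] ang 54 [194 194 183]
side [332. 310.] 484 ztop 0.024 ctr [ 453. -196.] size [37. 36.] ang 81 [137  99 149]
side [604. 315.] 387 ztop 0.011 ctr [ 797. -471.] size [ 12. 101.] ang 29 [43 43 44]
side [355. 347.] 573 ztop 0.024 ctr [ 439. -269.] size [38. 36.] ang 48 [142 141 135]
```

View pics/side_crop.png

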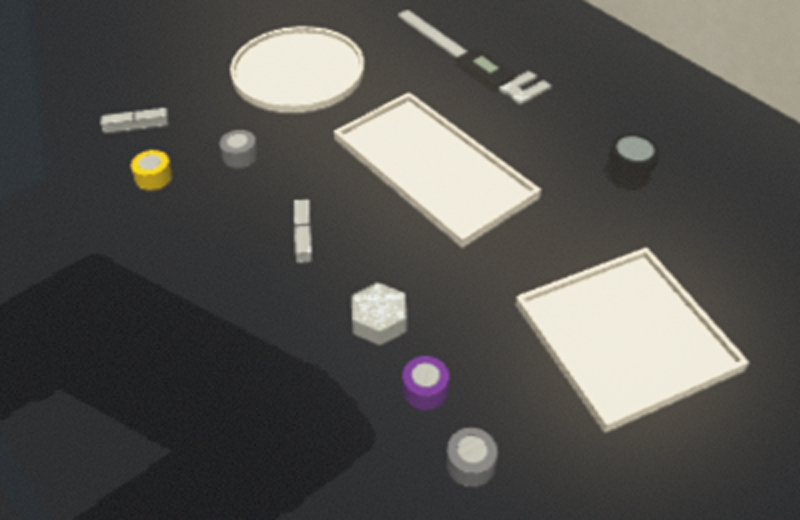

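View pics/scene_crop.png

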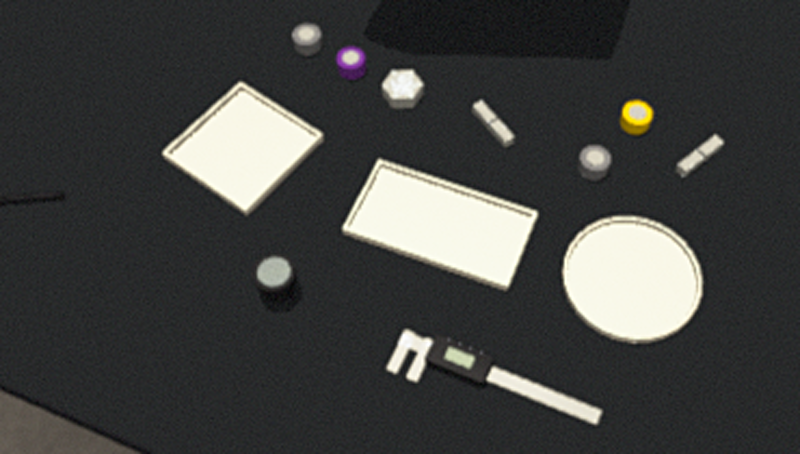

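```bash
python3 - <<'E'
from h import *
# hex orientation: upscaled top contour rectified to plane z=.02 from both cams
for n in ["side","scene"]:
    s=viewer.snapshot(n); W=world(s)
    T=W[(abs(W[...,2]-0.021)<0.003)&(abs(W[...,0]-.466)<.035)&(abs(W[...,1]+.116)<.035)][:,:2]*1000
    # best hexagon yaw: width minima
    c=None
    a=np.radians(np.arange(0,60,3)); out=[]
    for t in a:
        w=[np.ptp(T@[np.cos(t+k*np.pi/3),np.sin(t+k*np.pi/3)]) for k in range(3)]
        out.append(np.mean(w))
    print(n,len(T),[(int(np.degrees(t).round()),round(o,1)) for t,o in zip(a,out)], T.mean(0))
    o=np.array(s["origin"]);Rm=R.from_quat(s["attitude"]).as_matrix()
    def rect(cx,cy,h,px=3,half=50):
        g=np.mgrid[-half:half:1/px,-half:half:1/px]/1000
        # image up = +x, left=+y
        X=cx-g[0];Y=cy-g[1]
        P=(np.stack([X,Y,np.full_like(X,h)],-1)-o)@Rm
        u=(P[...,0]/P[...,2]*s["fx"]+s["cx"]).astype(np.float32);v=(P[...,1]/P[...,2]*s["fy"]+s["cy"]).astype(np.float32)
        return cv2.remap(s["img"],u,v,cv2.INTER_CUBIC)[...,::-1]
    L=[rect(.466,-.116,.02,5,40),rect(.471,.012,.014,5,40)]
    M=[rect(.416,.268,.014,5,40),rect(.481,.150,.022,5,40)]
    cv2.imwrite(f"pics/rect_{n}.png",np.hstack(L+[])) ; cv2.imwrite(f"pics/rect2_{n}.png",np.hstack(M))
E
python3 -c "
import cv2,numpy as np
a=[np.hstack([cv2.imread(f'pics/rect_{n}.png'),cv2.imread(f'pics/rect2_{n}.png')])[:, :] for n in ('side','scene')]
cv2.imwrite('pics/rects.png',cv2.resize(np.vstack(a),(800,400)))"
```

```text
side 501 [(0, np.float64(52.2)), (3, np.float64(51.9)), (6, np.float64(51.5)), (9, np.float64(51.0)), (12, np.float64(50.3)), (15, np.float64(49.5)), (18, np.float64(48.6)), (21, np.float64(47.7)), (24, np.float64(46.8)), (27, np.float64(46.8)), (30, np.float64(47.8)), (33, np.float64(48.7)), (36, np.float64(49.6)), (39, np.float64(50.4)), (42, np.float64(51.1)), (45, np.float64(51.6)), (48, np.float64(52.0)), (51, np.float64(52.3)), (54, np.float64(52.4)), (57, np.float64(52.4))] [ 465.99170678 -117.08919887]
scene 159 [(0, np.float64(50.3)), (3, np.float64(49.8)), (6, np.float64(49.2)), (9, np.float64(48.7)), (12, np.float64(48.2)), (15, np.float64(47.7)), (18, np.float64(47.4)), (21, np.float64(47.1)), (24, np.float64(47.2)), (27, np.float64(47.8)), (30, np.float64(48.4)), (33, np.float64(49.0)), (36, np.float64(49.5)), (39, np.float64(50.0)), (42, np.float64(50.4)), (45, np.float64(50.7)), (48, np.float64(50.8)), (51, np.float64(50.8)), (54, np.float64(50.7)), (57, np.float64(50.6))] [ 466.76591171 -115.90047125]
```

View pics/rects.png

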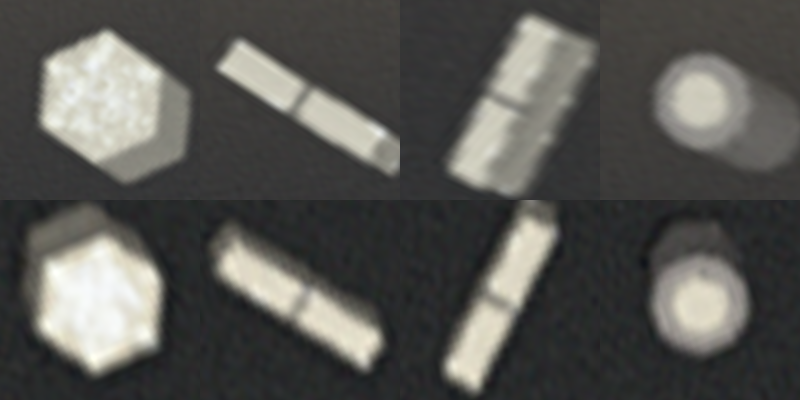

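The crops confirm the targets: the grey mounts are clearly distinct from the yellow and purple look-alikes, and both bars show the notch. The two cameras agree to about 2 mm.

Measured positions in mm:

| Item | Position (x, y) | Orientation |
|---|---|---|
| Mount A | (440,-268) | – |
| Mount B | (481,150) | – |
| Bar 1 | (471,12) | long axis at 57° |
| Bar 2 | (416,268) | long axis at -27° |
| Hex | (466,-116) | flats at 25°/85°/-35° |
| Dish | (613,238) | – |
| Long tray | (632,8) | ~1° |
| Square tray | (625,-262) | -14° |

```bash
cat > st.py <<'E'
from h import *
s=manip.sense(); M=R.from_quat(s["tool_rot"]).as_matrix()
print("t%.2f"%s["t"],"tcp",(s["tcp_pos"]*1000).round(1),"jaw yaw deg %.1f"%np.degrees(np.arctan2(M[1,1],M[0,1])),"x",M[:,0].round(3),"q",s["q"].round(2),"gap %.3f"%s["finger_gap"],"F",s["force"].round(1))
E
python3 st.py
```

```text
t0.35 tcp [ 138.1 -609.4  256.1] jaw yaw deg -77.2 x [-0.     0.001 -1.   ] q [-1.53  0.53  1.43 -0.    1.18 -0.18] gap 1.004 F [-0.6  0.1 -0.3]
```

```bash
python3 -m crank '[0.8,100,115,-50,0.4, 0.8,200,230,-100,0.8, 0.8,302,342,-150,1.34, 0.8,302,342,-150,1.34, 0.8,302,342,-150,1.34, 0.8,302,342,-150,1.34, 0.8,302,342,-150,1.34, 0.8,302,342,-150,1.34, 0.8,302,342,-150,1.34, 0.8,302,342,-150,1.34]' 40; python3 st.py
python3 - <<'E'
from h import *
s=viewer.snapshot("wrist"); cv2.imwrite("pics/w1.png",s["img"][...,::-1])
E
```

```text
t: 1.6
tcp_pos: [0.4403, -0.268, 0.1065]
tool_rot: [-0.502, -0.498, 0.502, -0.498]
force: [-0.8, -0.4, 0.0]
finger_gap: 0.798
t1.60 tcp [ 440.3 -268.   106.5] jaw yaw deg -0.4 x [ 0.    -0.001 -1.   ] q [-0.76  0.62  1.83 -0.    0.69 -0.76] gap 0.798 F [-0.8 -0.4  0. ]
```

View pics/w1.png

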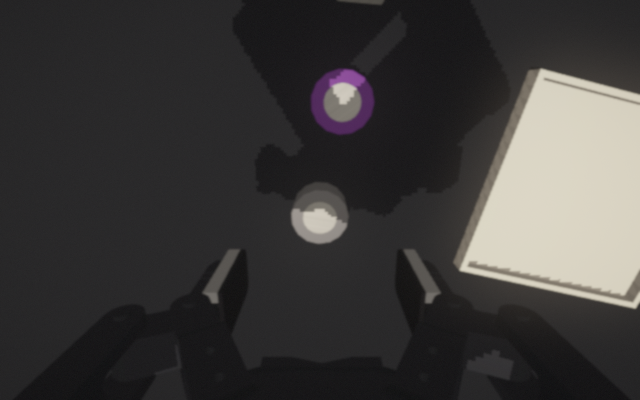

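The wrist view shows the grey mount at (320,212), centred between the pads, with the purple one clear at (342,100). Descending.

```bash
python3 -m crank '[0.8,0,0,-40,0, 0.8,0,0,-65,0, 0.8,0,0,-77,0, 0.8,0,0,-77,0, 0.3,0,0,-77,0, 0.3,0,0,-77,0, 0.3,0,0,-77,0, 0.3,0,0,-77,0, 0.3,0,0,-77,0, 0.3,0,0,-77,0]' 40; python3 st.py
```

```text
t: 2.9
tcp_pos: [0.4406, -0.2681, 0.0306]
tool_rot: [-0.502, -0.497, 0.502, -0.499]
force: [-1.5, -1.2, 6.5]
finger_gap: 0.427
t2.90 tcp [ 440.6 -268.1   30.6] jaw yaw deg -0.4 x [ 0.001 -0.002 -1.   ] q [-0.76  0.76  1.86 -0.    0.52 -0.76] gap 0.427 F [-1.5 -1.2  6.5]
```

```bash
python3 -m crank '[0.3,0,0,30,0, 0.3,0,0,75,0, 0.3,30,40,80,0, 0.3,60,90,80,0, 0.3,85,150,80,0, 0.3,110,210,80,0, 0.3,130,270,80,0, 0.3,150,330,80,0, 0.3,165,390,80,0, 0.3,173,440,80,0]'
python3 -m crank '[0.3,0,33,0,0, 0.3,0,33,0,0, 0.3,0,33,-30,0, 0.3,0,33,-55,0, 0.3,0,33,-65,0, 0.3,0,33,-65,0]'; python3 st.py;  python3 - <<'E'
from h import *
s=viewer.snapshot("side"); cv2.imwrite("pics/s1.png",s["img"][...,::-1])
E
```

```text
t: 4.15
tcp_pos: [0.6137, 0.175, 0.1097]
tool_rot: [0.502, 0.498, -0.501, 0.499]
force: [0.1, -0.6, -0.9]
finger_gap: 0.426
t: 4.9
tcp_pos: [0.6128, 0.2046, 0.0439]
tool_rot: [-0.502, -0.498, 0.503, -0.497]
force: [1.0, 0.2, -1.2]
finger_gap: 0.426
t4.90 tcp [612.8 204.6  43.9] jaw yaw deg -0.5 x [-0.001 -0.    -1.   ] q [ 0.15  0.83  1.51 -0.    0.8   0.16] gap 0.426 F [ 1.   0.2 -1.2]
```

View pics/s1.png

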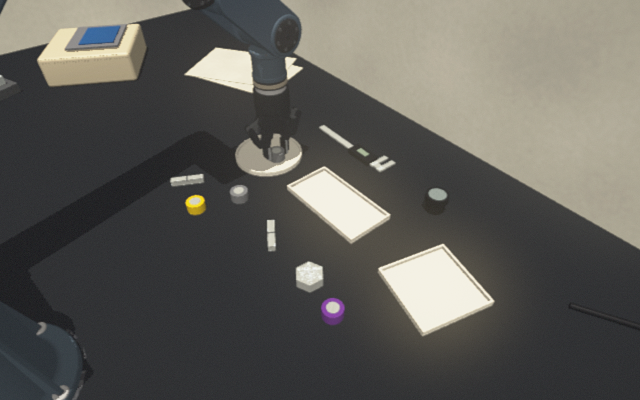

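The mount is held at (276,153), above the near-right part of the dish floor. Lowering it the last 9 mm and opening slightly.

```bash
python3 -m crank '[0.3,0,0,-4,0, 0.3,0,0,-8,0, 0.3,0,0,-9.5,0, 0.3,0,0,-9.5,0]'; python3 st.py; python3 -m crank '[0.6,0,0,0,0, 0.6,0,0,0,0, 0.6,0,0,0,0, 0.6,0,0,30,0, 0.7,0,0,75,0, 0.7,-40,-20,85,0, 0.7,-90,-40,80,0, 0.7,-132,-55,75,0,0.7,-132,-55,75,0]'; python3 st.py
python3 - <<'E'
from h import *
s=viewer.snapshot("wrist"); cv2.imwrite("pics/w2.png",s["img"][...,::-1])
E
```

```text
t: 5.45
tcp_pos: [0.6131, 0.2056, 0.0348]
tool_rot: [0.502, 0.498, -0.502, 0.498]
force: [0.2, 0.1, -0.5]
finger_gap: 0.424
t5.45 tcp [613.1 205.6  34.8] jaw yaw deg -0.5 x [ 0.  0. -1.] q [0.15 0.85 1.51 0.   0.79 0.16] gap 0.424 F [ 0.2  0.1 -0.5]
t: 6.58
tcp_pos: [0.476, 0.1497, 0.1095]
tool_rot: [-0.5, -0.499, 0.504, -0.496]
force: [1.0, -0.4, 0.4]
finger_gap: 0.7
t6.58 tcp [476.  149.7 109.5] jaw yaw deg -0.5 x [-0.007 -0.001 -1.   ] q [ 0.08  0.6   1.87 -0.    0.68  0.09] gap 0.700 F [ 1.  -0.4  0.4]
```

View pics/w2.png

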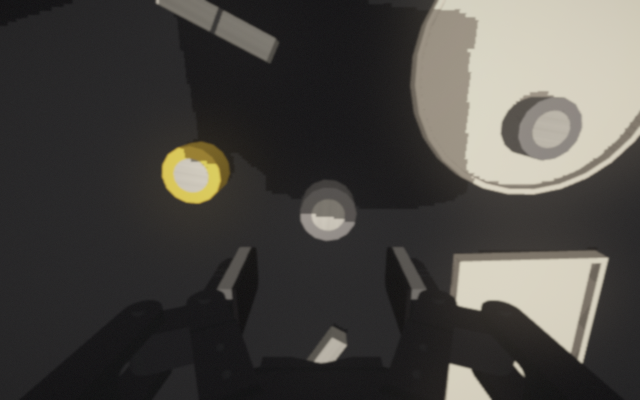

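Mount A stands in the dish at (548,128). Grey mount B at (328,210) is between the pads, and the yellow one at (192,172) is clear. Picking up mount B.

```bash
python3 -m crank '[0.7,0,0,0,0, 0.7,0,0,-40,0, 0.7,0,0,-67,0, 0.7,0,0,-79,0, 0.7,0,0,-79,0, 0.3,0,0,-79,0, 0.3,0,0,-79,0, 0.3,0,0,-79,0, 0.3,0,0,-79,0, 0.3,0,0,-79,0]' 40; python3 st.py; python3 -m crank '[0.3,0,0,30,0, 0.3,0,0,75,0, 0.3,30,30,80,0, 0.3,80,70,80,0, 0.3,131,119,80,0, 0.3,131,119,80,0, 0.3,131,119,50,0, 0.3,131,119,20,0, 0.3,131,119,11,0, 0.3,131,119,11,0]'; python3 st.py
```

```text
t: 7.88
tcp_pos: [0.4819, 0.1506, 0.0319]
tool_rot: [0.503, 0.497, -0.501, 0.499]
force: [-0.4, 1.0, 6.5]
finger_gap: 0.426
t7.88 tcp [481.9 150.6  31.9] jaw yaw deg -0.5 x [ 0.002  0.    -1.   ] q [0.08 0.76 1.88 0.   0.5  0.09] gap 0.426 F [-0.4  1.   6.5]
t: 9.12
tcp_pos: [0.6113, 0.2689, 0.0414]
tool_rot: [-0.501, -0.498, 0.503, -0.498]
force: [-1.3, -0.8, -0.3]
finger_gap: 0.422
t9.12 tcp [611.3 268.9  41.4] jaw yaw deg -0.5 x [-0.002 -0.001 -1.   ] q [ 0.25  0.86  1.45 -0.    0.84  0.26] gap 0.422 F [-1.3 -0.8 -0.3]
```

```bash
python3 -m crank '[0.3,0,0,-4,0, 0.3,0,0,-6,0, 0.3,0,0,-6,0, 0.6,0,0,-6,0, 0.6,0,0,-6,0, 0.6,0,0,-6,0, 0.6,0,0,25,0, 0.6,0,0,70,0, 0.6,-30,0,75,0.15, 0.6,-60,0,75,0.33]'; python3 -m crank '[0.5,-70,0,0,0.25, 0.5,-136,-1,-5,0.5, 0.5,-136,-1,-5,0.78, 0.5,-136,-1,-5,0.78, 0.5,-136,-1,-5,0.78,0.5,-136,-1,-5,0.78]';python3 st.py
python3 - <<'E'
from h import *
s=viewer.snapshot("wrist"); cv2.imwrite("pics/w3.png",s["img"][...,::-1])
s=viewer.snapshot("side"); cv2.imwrite("pics/s3.png",s["img"][...,::-1])
W=world(s)
for n,(x,y) in {"A":(.613,.205),"B":(.613,.269)}.items():
    T=W[(np.hypot(W[...,0]-x,W[...,1]-y)<.026)&(W[...,2]>.018)]; print(n,T.mean(0).round(4),np.percentile(T[:,2],[10,50,90]).round(4))
E
```

```text
t: 10.38
tcp_pos: [0.5523, 0.2696, 0.1182]
tool_rot: [0.413, 0.574, -0.411, 0.575]
force: [-0.6, 0.2, -0.3]
finger_gap: 0.602
t: 11.12
tcp_pos: [0.4166, 0.2686, 0.1119]
tool_rot: [0.165, 0.687, -0.165, 0.688]
force: [1.0, -0.4, 1.1]
finger_gap: 0.497
t11.12 tcp [416.6 268.6 111.9] jaw yaw deg 63.0 x [ 0.001  0.    -1.   ] q [ 0.35  0.59  1.88 -0.    0.67 -0.75] gap 0.497 F [ 1.  -0.4  1.1]
A [0.6108 0.2015 0.0252] [0.0218 0.0257 0.0277]
B [0.6103 0.2648 0.0252] [0.021  0.0261 0.0277]
```

View pics/w3.png

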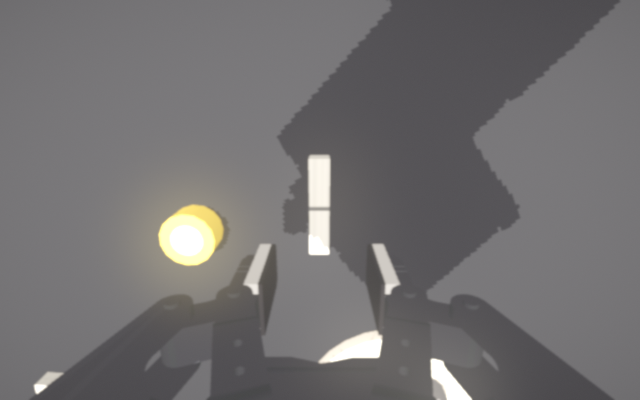

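View pics/s3.png

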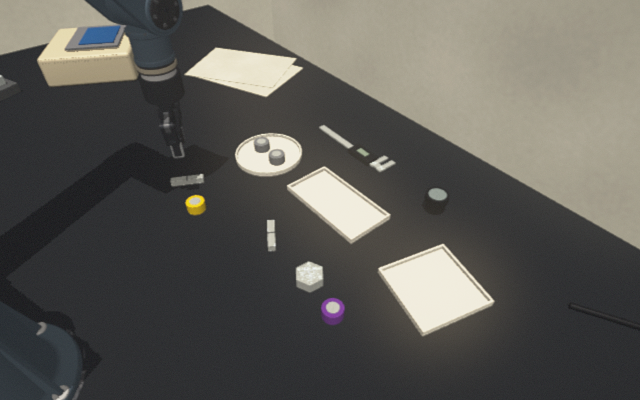

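Both mounts stand in the dish at (262,144) and (276,157), with tops at about 26 mm as expected. The bar is aligned between the pads with its notch at (319,209). Gripping it.

```bash
python3 -m crank '[0.5,0,0,-40,0, 0.5,0,0,-70,0, 0.5,0,0,-83,0, 0.5,0,0,-83,0, 0,0,0,-83,0, 0,0,0,-83,0, 0,0,0,-83,0, 0,0,0,-83,0, 0,0,0,-83,0, 0,0,0,-83,0]' 60; python3 st.py; python3 -m crank '[0,0,0,30,0, 0,0,0,75,0, 0,30,-30,85,-0.15, 0,70,-60,85,-0.3, 0,110,-100,85,-0.45, 0,150,-140,85,-0.6, 0,180,-180,85,-0.75, 0,216,-216,85,-0.9, 0,216,-216,85,-1.08, 0,216,-216,85,-1.08]'; python3 -m crank '[0,0,0,-40,0, 0,0,0,-65,0, 0,0,0,-73,0, 0,0,0,-73,0]'; python3 st.py;  python3 - <<'E'
from h import *
s=viewer.snapshot("side"); cv2.imwrite("pics/s4.png",cv2.resize(s["img"][80:330,130:530,::-1],None,fx=2,fy=2))
E
```

```text
t: 12.48
tcp_pos: [0.4167, 0.2687, 0.03]
tool_rot: [0.165, 0.687, -0.164, 0.688]
force: [-0.4, -1.0, 5.8]
finger_gap: 0.145
t12.47 tcp [416.7 268.7  30. ] jaw yaw deg 63.1 x [ 0.002  0.001 -1.   ] q [ 0.35  0.76  1.91 -0.    0.48 -0.75] gap 0.145 F [-0.4 -1.   5.8]
t: 13.72
tcp_pos: [0.6318, 0.0519, 0.1136]
tool_rot: [0.494, 0.506, -0.494, 0.505]
force: [-0.6, 0.2, -1.6]
finger_gap: 0.139
t: 14.22
tcp_pos: [0.6317, 0.053, 0.0407]
tool_rot: [0.494, 0.506, -0.494, 0.506]
force: [0.3, -0.3, -1.2]
finger_gap: 0.138
t14.22 tcp [631.7  53.   40.7] jaw yaw deg 1.4 x [-0.001  0.    -1.   ] q [-0.09  0.83  1.54  0.    0.77 -0.12] gap 0.138 F [ 0.3 -0.3 -1.2]
```

View pics/s4.png

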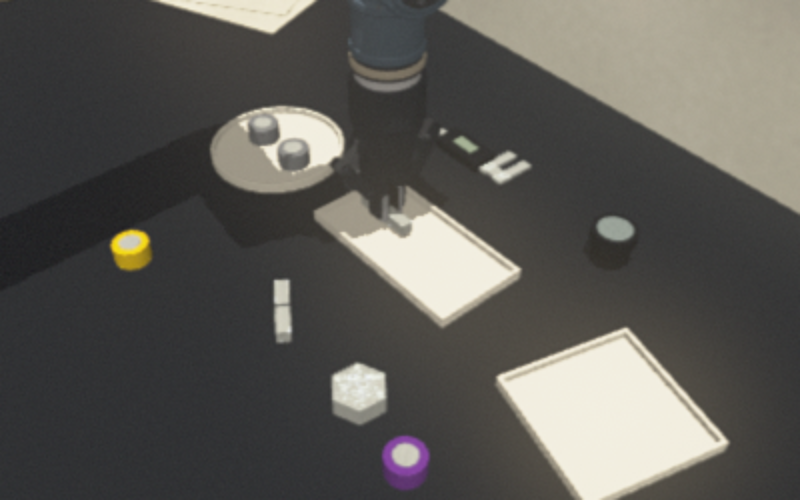

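Bar held along the tray, its visible end at (400,222). Lowering slowly, then releasing.

```bash
python3 -m crank '[0,0,0,-3,0, 0,0,0,-5,0, 0,0,0,-7,0, 0,0,0,-7,0]'; python3 st.py; python3 -m crank '[0.35,0,0,0,0, 0.35,0,0,0,0, 0.35,0,0,0,0, 0.4,0,0,30,0, 0.5,0,0,70,0, 0.5,-40,-10,80,-0.15, 0.5,-80,-20,80,-0.3, 0.5,-120,-30,80,-0.45, 0.5,-161,-41,78,-0.6,0.5,-161,-41,78,-0.6]'; python3 st.py
python3 - <<'E'
from h import *
s=viewer.snapshot("wrist"); a=s["img"]
s=viewer.snapshot("side"); cv2.imwrite("pics/s5.png",np.hstack([cv2.resize(a,(440,275)),cv2.resize(s["img"][140:265,250:450],(440,275))])[...,::-1][:,:800])
W=world(s); T=W[(abs(W[...,0]-.632)<.03)&(abs(W[...,1]-.053)<.05)&(W[...,2]>.011)]; print(T.mean(0).round(4),np.percentile(T[:,2],[10,50,90]).round(4),cv2.minAreaRect((T[T[:,2]>.014][:,:2]*1000).astype(np.float32)))
E
```

```text
t: 14.78
tcp_pos: [0.6324, 0.0524, 0.0341]
tool_rot: [0.495, 0.505, -0.494, 0.506]
force: [0.1, 0.3, 0.8]
finger_gap: 0.142
t14.78 tcp [632.4  52.4  34.1] jaw yaw deg 1.3 x [ 0.001 -0.    -1.   ] q [-0.09  0.84  1.54  0.    0.76 -0.12] gap 0.142 F [0.1 0.3 0.8]
t: 16.02
tcp_pos: [0.4668, 0.0117, 0.1117]
tool_rot: [-0.62, -0.338, 0.624, -0.335]
force: [0.1, 1.0, -0.5]
finger_gap: 0.501
t16.02 tcp [466.8  11.7 111.7] jaw yaw deg -33.2 x [-0.006  0.001 -1.   ] q [-0.21  0.57  1.94 -0.    0.63  0.36] gap 0.501 F [ 0.1  1.  -0.5]
[0.631  0.0511 0.0172] [0.0132 0.0177 0.0195] ((632.3817749023438, 52.56199645996094), (16.2170352935791, 71.9727554321289), 1.1098579168319702)
```

View pics/s5.png

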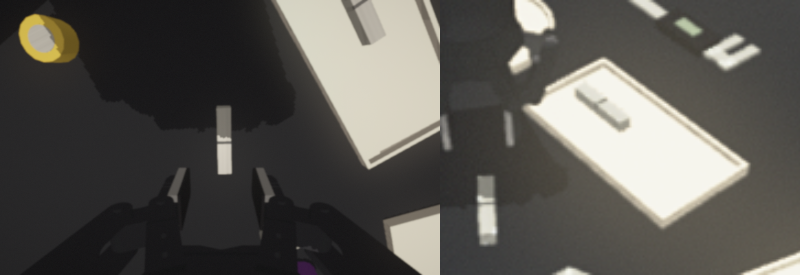

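The first bar lies flat in the long tray (right half, about (602,105)). The second is aligned between the pads, its notch at (224,141).

```bash
python3 -m crank '[0.5,0,0,-40,0, 0.5,0,0,-70,0, 0.5,0,0,-82,0, 0.5,0,0,-82,0, 0,0,0,-82,0, 0,0,0,-82,0, 0,0,0,-82,0, 0,0,0,-82,0, 0,0,0,-82,0, 0,0,0,-82,0]' 60; python3 st.py; python3 -m crank '[0,0,0,30,0, 0,0,0,75,0, 0,40,-10,80,0.15, 0,80,-20,80,0.3, 0,120,-35,80,0.45, 0,161,-49,80,0.6, 0,161,-49,80,0.6, 0,161,-49,45,0.6, 0,161,-49,20,0.6, 0,161,-49,10,0.6]'; python3 -m crank '[0,0,0,-3,0, 0,0,0,-5.5,0, 0,0,0,-5.5,0]'; python3 st.py
```

```text
t: 17.38
tcp_pos: [0.4719, 0.0114, 0.0309]
tool_rot: [0.622, 0.336, -0.621, 0.337]
force: [0.8, 0.5, 5.5]
finger_gap: 0.141
t17.38 tcp [471.9  11.4  30.9] jaw yaw deg -33.1 x [ 0.002 -0.    -1.   ] q [-0.21  0.75  1.97  0.    0.43  0.36] gap 0.141 F [0.8 0.5 5.5]
t: 18.62
tcp_pos: [0.6297, -0.0368, 0.0382]
tool_rot: [0.494, 0.507, -0.495, 0.504]
force: [0.2, 0.1, -1.7]
finger_gap: 0.142
t: 19.0
tcp_pos: [0.6327, -0.0376, 0.0352]
tool_rot: [0.495, 0.505, -0.494, 0.506]
force: [-0.2, 0.0, -0.7]
finger_gap: 0.138
t19.00 tcp [632.7 -37.6  35.2] jaw yaw deg 1.3 x [ 0.002 -0.    -1.   ] q [-0.24  0.83  1.55  0.    0.76 -0.26] gap 0.138 F [-0.2  0.  -0.7]
```

```bash
python3 -m crank '[0,0,0,-1,0, 0.35,0,0,-1,0, 0.35,0,0,-1,0, 0.35,0,0,-1,0, 0.4,0,0,30,0, 0.8,0,0,75,0, 0.8,-50,-20,80,0.15, 0.8,-110,-50,80,0.3, 0.8,-167,-79,78,0.41, 0.8,-167,-79,78,0.41]'; python3 -m crank '[0.8,0,0,0,0]'; python3 st.py
python3 - <<'E'
from h import *
s=viewer.snapshot("wrist"); a=s["img"]
s=viewer.snapshot("side"); cv2.imwrite("pics/s6.png",np.hstack([cv2.resize(a,(400,250)),cv2.resize(s["img"][140:265,250:450],(400,250))])[...,::-1])
W=world(s); T=W[(abs(W[...,0]-.632)<.03)&(abs(W[...,1]+.037)<.05)&(W[...,2]>.011)]; print(T.mean(0).round(4),np.percentile(T[:,2],[10,50,90]).round(4))
E
```

```text
t: 20.25
tcp_pos: [0.4607, -0.1166, 0.1121]
tool_rot: [0.382, 0.597, -0.383, 0.593]
force: [0.5, -0.5, 0.1]
finger_gap: 0.799
t: 20.38
tcp_pos: [0.4658, -0.1172, 0.1125]
tool_rot: [0.382, 0.595, -0.382, 0.596]
force: [0.7, 0.4, 0.6]
finger_gap: 0.8
t20.38 tcp [ 465.8 -117.2  112.5] jaw yaw deg 24.6 x [ 0.001 -0.001 -1.   ] q [-0.48  0.58  1.92  0.    0.64 -0.91] gap 0.800 F [0.7 0.4 0.6]
[ 0.6312 -0.0413  0.0173] [0.0137 0.0179 0.0195]
```

View pics/s6.png

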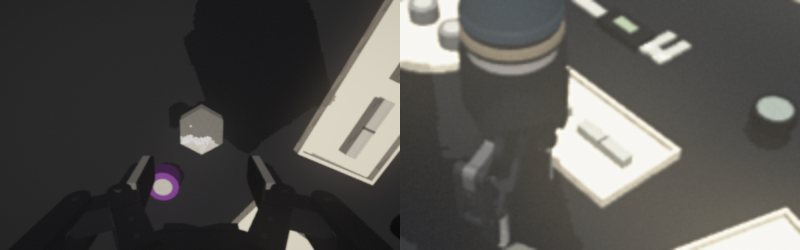

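The hex flats face the pads (columns 180 and 223 in the left half) and the purple mount lies behind the left finger, well clear of its path. Both bars are down. Gripping the hex.

```bash
python3 -m crank '[0.8,0,0,-40,0, 0.8,0,0,-70,0, 0.8,0,0,-83,0, 0.8,0,0,-83,0, 0.3,0,0,-83,0, 0.3,0,0,-83,0, 0.3,0,0,-83,0, 0.3,0,0,-83,0, 0.3,0,0,-83,0, 0.3,0,0,-83,0]' 80; python3 st.py; python3 -m crank '[0.3,0,0,15,0, 0.3,0,0,45,0, 0.3,0,0,75,0, 0.3,0,0,75,0]'; python3 st.py;  python3 - <<'E'
from h import *
s=viewer.snapshot("side"); cv2.imwrite("pics/s7.png",cv2.resize(s["img"][150:400,180:520,::-1],None,fx=2,fy=2))
E
```

```text
t: 21.72
tcp_pos: [0.466, -0.1167, 0.0307]
tool_rot: [0.381, 0.595, -0.381, 0.597]
force: [0.6, 2.1, 5.9]
finger_gap: 0.518
t21.73 tcp [ 466.  -116.7   30.7] jaw yaw deg 24.7 x [ 0.003 -0.001 -1.   ] q [-0.48  0.75  1.95  0.    0.44 -0.91] gap 0.518 F [0.6 2.1 5.9]
t: 22.22
tcp_pos: [0.4663, -0.1172, 0.1066]
tool_rot: [0.381, 0.594, -0.381, 0.597]
force: [0.5, 0.6, -3.0]
finger_gap: 0.517
t22.23 tcp [ 466.3 -117.2  106.6] jaw yaw deg 24.8 x [ 0.005 -0.003 -1.   ] q [-0.48  0.59  1.92 -0.    0.62 -0.91] gap 0.517 F [ 0.5  0.6 -3. ]
```

View pics/s7.png

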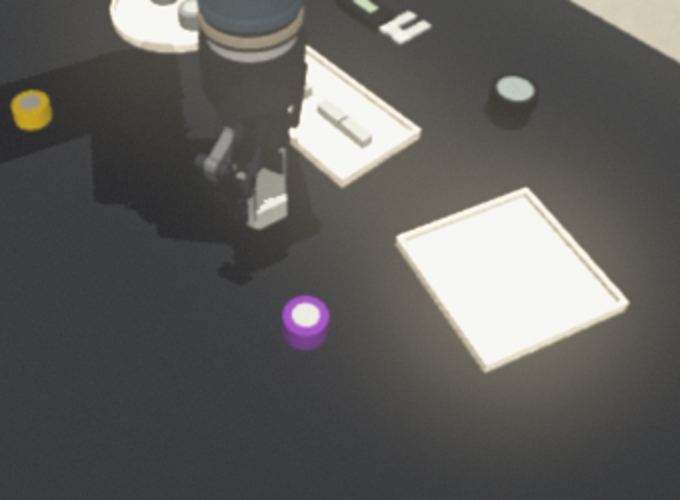

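The hex is held level and clear of the bench, at about (268,205). Moving it over the square tray.

```bash
python3 -m crank '[0.3,40,-35,5,0, 0.3,80,-70,5,0, 0.3,120,-110,5,0, 0.3,159,-145,5,0, 0.3,159,-145,5,0, 0.3,159,-145,0,0, 0.3,159,-145,-30,0, 0.3,159,-145,-55,0, 0.3,159,-145,-65,0, 0.3,159,-145,-65,0]'; python3 -m crank '[0.3,0,0,-3,0, 0.3,0,0,-5,0, 0.3,0,0,-7,0, 0.3,0,0,-7,0]'; python3 st.py;  python3 - <<'E'
from h import *
s=viewer.snapshot("side"); cv2.imwrite("pics/s8.png",cv2.resize(s["img"][150:400,300:640,::-1],None,fx=2,fy=2))
E
```

```text
t: 23.52
tcp_pos: [0.6229, -0.2603, 0.0381]
tool_rot: [0.381, 0.597, -0.381, 0.594]
force: [-0.2, -0.5, -2.9]
finger_gap: 0.508
t: 24.02
tcp_pos: [0.6247, -0.2618, 0.0347]
tool_rot: [0.381, 0.595, -0.381, 0.596]
force: [-1.3, 0.8, 5.8]
finger_gap: 0.512
t24.02 tcp [ 624.7 -261.8   34.7] jaw yaw deg 24.8 x [ 0.001 -0.001 -1.   ] q [-0.56  0.87  1.42  0.    0.84 -0.99] gap 0.512 F [-1.3  0.8  5.8]
```

View pics/s8.png

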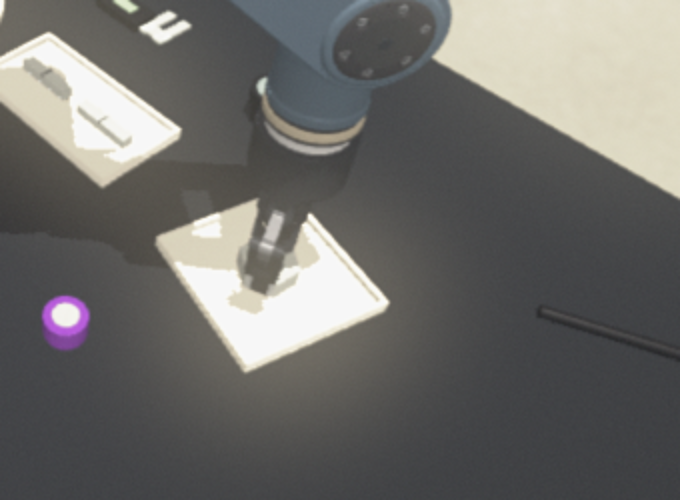

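The force has gone from -3 to +5.8 N, so the hex is on the floor near the tray's middle at (268,262). Releasing, lifting and backing off to where the cameras have a clear view.

```bash
python3 -m crank '[0.7,0,0,0,0, 0.7,0,0,0,0, 0.7,0,0,0,0, 0.7,0,0,30,0, 0.7,0,0,80,0, 0.7,-40,-20,130,0, 0.7,-90,-50,150,0, 0.7,-140,-90,160,0, 0.7,-190,-130,170,0, 0.7,-220,-160,170,0]'; python3 -m crank '[0.7,0,0,0,0, 0.7,0,0,0,0, 0.7,0,0,0,0, 0.7,0,0,0,0]'; python3 st.py
python3 - <<'E'
from h import *
for n in ["scene","side"]:
    s=viewer.snapshot(n); W=world(s)
    cv2.imwrite(f"pics/f_{n}.png",s["img"][...,::-1])
    for k,(x,y,r,z) in {"mA":(.613,.205,.03,.02),"mB":(.613,.269,.03,.02),"b1":(.632,.053,.045,.0145),"b2":(.632,-.037,.045,.0145),"hex":(.625,-.262,.04,.018)}.items():
        T=W[(np.hypot(W[...,0]-x,W[...,1]-y)<r)&(W[...,2]>z)]*1000
        Tt=T[T[:,2]>np.median(T[:,2])-3]; q=cv2.minAreaRect(Tt[:,:2].astype(np.float32))
        A=np.c_[Tt[:,:2]-Tt[:,:2].mean(0),np.ones(len(Tt))]; c=np.linalg.lstsq(A,Tt[:,2],rcond=None)[0]
        print(n,k,"ctr",np.round(q[0]),"size",np.round(q[1]),"ang %.0f"%q[2],"z %.1f"%c[2],"tilt %.3f"%np.hypot(*c[:2]))
    for k,(x,y) in {"loupe":(.781,-.129)}.items():
        T=W[(np.hypot(W[...,0]-x,W[...,1]-y)<.05)&(W[...,2]>.03)]*1000; print(k,np.round(cv2.minAreaRect(T[:,:2].astype(np.float32))[0]))
E
```

```text
t: 25.32
tcp_pos: [0.4024, -0.423, 0.2033]
tool_rot: [0.381, 0.595, -0.382, 0.596]
force: [0.5, 0.6, 0.5]
finger_gap: 0.698
t: 25.82
tcp_pos: [0.4051, -0.4204, 0.2021]
tool_rot: [0.381, 0.596, -0.38, 0.596]
force: [0.1, -0.1, 0.3]
finger_gap: 0.7
t25.82 tcp [ 405.1 -420.4  202.1] jaw yaw deg 24.9 x [-0.  0. -1.] q [-1.    0.54  1.59  0.    1.01 -1.43] gap 0.700 F [ 0.1 -0.1  0.3]
scene mA ctr [615. 205.] size [36. 38.] ang 87 z 25.7 tilt 0.013
scene mB ctr [614. 268.] size [35. 37.] ang 45 z 25.4 tilt 0.014
scene b1 ctr [634.  54.] size [16. 70.] ang 3 z 17.4 tilt 0.043
scene b2 ctr [634. -39.] size [70. 16.] ang 90 z 18.1 tilt 0.058
scene hex ctr [ 624. -262.] size [52. 46.] ang 52 z 24.1 tilt 0.002
loupe [ 781. -129.]
side mA ctr [613. 204.] size [37. 35.] ang 49 z 26.4 tilt 0.004
side mB ctr [612. 267.] size [36. 37.] ang 6 z 26.4 tilt 0.015
side b1 ctr [632.  54.] size [16. 72.] ang 1 z 18.0 tilt 0.052
side b2 ctr [633. -39.] size [15. 71.] ang 1 z 18.2 tilt 0.009
side hex ctr [ 617. -245.] size [46. 16.] ang 27 z 24.3 tilt 0.055
loupe [0. 0.]
```

View pics/f_scene.png

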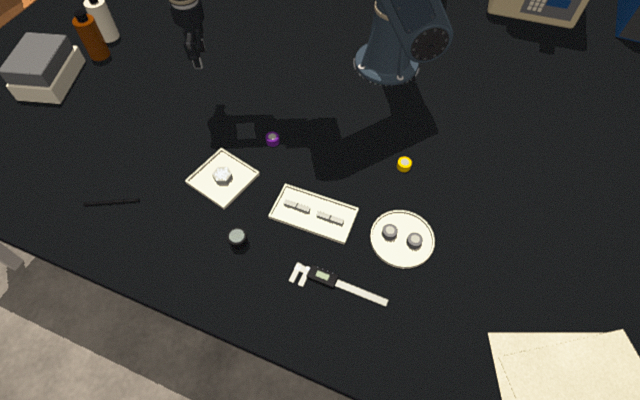

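View pics/f_side.png

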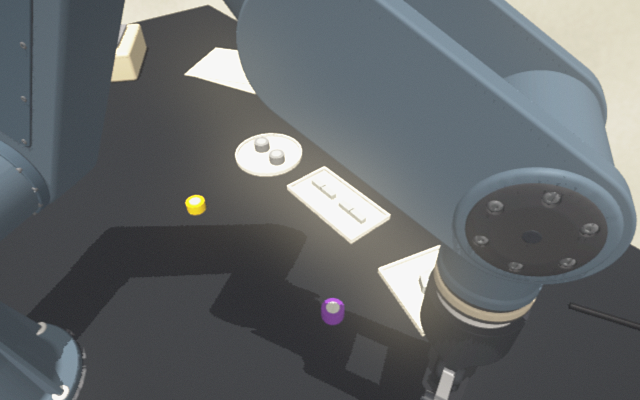

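The scene picture shows the mounts in the dish at (390,231) and (414,241), the bars end to end in the long tray at (297,206) and (330,217), and the hex in the square tray at (222,176). The caliper (320,276) and loupe (237,238) are unmoved, and the arm is clear. All tops are at the expected heights.

```bash
python3 -c "
from station import workorder
print(workorder.sign_off())"
```

```text
the job is handed in; nothing more can be done
None
```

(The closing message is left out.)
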